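# Find the stiff switch on the sample block

## Robot

A 6-joint arm with a two-finger parallel gripper is mounted at the origin on the work surface; the furniture and walls round the work are solid. World frame = base frame: x ahead of the robot, y to its left, z up, the work surface at z = 0. Lengths are in m, angles in rad, forces in N, time in s.
With the tool pointing down it reaches from about 0.25 to 0.725 m from the base axis. Payload 4 kg.
Tool frame: the origin (TCP) lies between the finger pads; the fingertips stand 25 mm ahead of it and the grasp point (between the pads) lies 6 mm ahead of it; z points along the fingers, y is the line along which they close (so a half turn about z gives the same grasp; the last joint's range is limited). The gripper opens to 85 mm and grips with 20 to 120 N. Pads are 22 mm wide; open, the fingers measure 114 mm over their backs; the gripper's body (76 mm by 85 mm) begins 54 mm behind the grasp point. The pads swing forward as they close: fully open they stand 13 mm farther back than shut.
Start: joints at [1.266, 0.241, 0.005, 1.335, 0, 1.571], TCP at [0.15, 0.477, 0.256] pointing down, gripper open.
Joint ranges: [-2.72, 2.72], [-1.05, 1.87], [-1.09, 1.28], [-1.99, 2.15], [-1.42, 1.44], [-3.14, 3.14]. Speed limits (rad/s): [2.79, 2.79, 3.14, 3.14, 3.14, 3.14].

## Interface

Orientations are given as a unit quaternion [x, y, z, w].
In Python, from workcell import bot gives the robot as it stands. The module is installed in compiled form; this text tells all that it offers.
- The arm moves only by the shell command python3 -m pendant 'ROWS'. ROWS is JSON, one flat list of numbers, 7 for each row, row after row: the shift along the tool's x, y, z normalised to -1 to 1, where 1 is 0.5 m, then the turn, a rotation vector about the tool's x, y, z normalised to -1 to 1, where 1 is 180 degrees, then the opening, from 0 (shut) to 1 (fully open). In form: [tx, ty, tz, ax, ay, az, fingers, tx, ty, tz, ax, ay, az, fingers, ...]. A call has exactly 10 rows; each row is the pose to reach, as a shift and turn from the pose commanded when the call began, along the tool's axes at that moment, turning the shorter way round; what a row does not reach only later rows make up. A row lasts 1/12 s, in which the tool goes at most 41.7 mm and 7.16 degrees, less where a joint would pass 70% of its speed; a pose out of reach is approached as far as the arm can. A call with a number of a shift or a turn outside -1 to 1 is refused whole. A call with a gripper value outside its range is refused whole. The fingers move at their own pace and stop on an object; the grip force is fixed at half the most. Time passes only in rows, so rows that repeat a pose let the fingers close, or fill a call up. It gives the time, the measured TCP pose, the force, the opening and the grip force at its end, in the units of the state.
- bot.get_obs(): the state, without advancing time (a new reading comes with each control period).
- bot.camera(name): name is "side" or "top"; returns a dict with "pixels" (400x640x3 uint8, red, green, blue), "mtx" (3x3 intrinsics, pixels), "cam_to_world" (4x4, takes a point from camera to world coordinates). Camera axes: x right, y up, looking along -z (the intrinsics and any distortion apply to the point x, -y, -z); pixel columns grow to the right and rows downward; lengths in m; the calibration is good to about 2 mm. A picture is of the moment at which its call begins. There is no depth.
- bot.job_done(): hands the job in; it is judged then, once.
The state is a dict: "clock": time; "joint_pos": joint angles; "joint_vel": joint speeds; "tau": joint torques, N m; "eef_pos": TCP position; "tool_rot": TCP orientation; "ft_force": force on the tool from outside, world axes, zero at the start; "ft_torque": the same for the moment, N m; "grip_width": finger opening in m; "grasp_force": force on a finger pad.
Only numpy, scipy, OpenCV 4.12 (cv2) and the standard library are available. Lean on these libraries where they do the work, as an engineer would, in place of code of your own. Each camera call takes 0.05 s, during which the arm holds its last target. There are 200 camera calls.

## Task

Try the three white push keys on the switch sample block one after another, starting from the end where the pointer is parked: press each gently straight down until it clicks and let it come up again, and never ram a key hard onto its stop. One of them needs about twice the force of the other two before it clicks; then slide the black pointer along its rail until it stands squarely opposite that stiff key, and let go of it. Leave the things lying round the block where they are.

Things in the scene. Friction and masses are not known exactly. Their poses are not given: they have to be found in the camera images.
- tester: switch sample block, grey plastic, 100 mm (x) by 240 mm (y) by 36 mm high, fixed to the desk. Origin: centre of its underside. Its y axis runs along the row of keys towards the end where the pointer is parked, its x axis from the pointer's rail towards the keys. Three keys 60 mm apart at x = +20 mm; the rail with the pointer lies at x = -30 mm
- key_1 (a point): point on the deck (36 mm above the desk) on the axis of the first key, the one nearest the pointer's parking end (tester y = +60 mm). Each key is a plain white round plunger 24 mm across; its flat top is 17 to 35 mm above this point when up: a different, unmeasured height for each key and trial. A black ring 37 mm across and 3 mm high surrounds it. All three look alike
- key_2 (a point): the same point at the middle key (tester y = 0). Pressing a key: the force climbs to a peak after about 2 mm, falls away as the key snaps through (the click, complete at about 5 mm), and past about 8 mm rises steeply again on a springy stop. It springs up again when let go
- key_3 (a point): the same point at the last key, farthest from the parking end (tester y = -60 mm). Two of the keys click at 2.5 to 5 N, the stiff one at 7 to 9.5 N; which place has the stiff one changes from trial to trial. More than 20 N on any key is ramming it
- pointer_grip (a point): centre of the pointer's upright grip tab: black plastic, 10 mm thick along the rail (y), 22 mm deep (x), top edge 16 mm above this point; its 20 mm wide foot on the rail reaches up to 15 mm below this point. The point lies 62 mm above the desk. Axes as for tester. A small metal nose at its foot points to the keys
- pointer (a joint): travel of the pointer along its rail, in m: 0 at the parking end (tester y = +100 mm), growing towards tester -y up to 0.195. It stands opposite the first, middle and last key at 0.040, 0.100 and 0.160. It stays where it is left; about 1.5 N moves it
- staple_box: bystander, to be left alone: small red cardboard box, 66 x 40 x 22 mm. Origin: centre of its underside
- ink_bottle: bystander, to be left alone: dark blue bottle, 47 mm wide and 56 mm tall. Origin: centre of its underside
- pink_eraser: bystander, to be left alone: pink eraser, 48 x 22 x 12 mm. Origin: centre of its underside

How it is judged:
By the outcome, as a careful person would: the job done as asked, in the order asked, and still so for the second after the job is handed in, with the robot touching nothing.
It also fails if it takes over 61 s, if anything falls off the work surface, if the arm or the gripper's body presses on something with over 40 N, if the wrist force passes 120 N, or if a joint passes its speed limit or range.

## Working session

There is one attempt and no reset: what is moved stays moved. The work goes in short steps, Python scripts to look and compute and a shell command to move; the robot and the scene stay as the last step left them, time stands still between calls to the robot, and variables do not carry over. Pictures are saved under pics/ and viewed, at most 10 in all, crops included, and the job is handed in when it is done.

```bash
mkdir -p pics; python3 - <<'E'
from workcell import bot
import cv2,numpy as np
for n in("top","side"):
    c=bot.camera(n);cv2.imwrite(f"pics/{n}0.png",c["pixels"][:,:,::-1]);print(n,c["mtx"].round(1).tolist(),c["cam_to_world"].round(3).tolist(),[k for k in c])
print(bot.get_obs())
E
```

```text
top [[451.2, 0.0, 312.3], [0.0, 451.2, 198.2], [0.0, 0.0, 1.0]] [[0.01, 0.996, -0.089, 0.415], [-1.0, 0.01, -0.002, 0.152], [-0.001, 0.089, 0.996, 1.083], [0.0, 0.0, 0.0, 1.0]] ['pixels', 'mtx', 'cam_to_world']
side [[475.3, 0.0, 326.6], [0.0, 475.3, 200.3], [0.0, 0.0, 1.0]] [[-0.994, 0.057, -0.097, 0.391], [-0.113, -0.531, 0.84, 1.028], [-0.004, 0.846, 0.534, 0.636], [0.0, 0.0, 0.0, 1.0]] ['pixels', 'mtx', 'cam_to_world']
{'clock': 0.1, 'joint_pos': array([ 1.26601828e+00,  2.41309859e-01,  3.87209296e-03,  1.33523222e+00,
       -1.49515143e-05,  1.57080849e+00]), 'joint_vel': array([ 0.00146921, -0.00160262,  0.00379496, -0.00051249,  0.00095834,
        0.0009724 ]), 'tau': array([-4.90019477e-05, -3.73138154e+01,  2.53009343e+01,  1.08887174e-02,
       -2.39807952e-05,  4.34769788e-06]), 'eef_pos': array([0.14988709, 0.47645452, 0.25552085]), 'tool_rot': array([ 1.51805842e-01,  9.88409889e-01, -9.27106734e-04, -1.34815603e-04]), 'ft_force': array([-0.41220374,  0.49687913, -0.02043646]), 'ft_torque': array([ 0.00226557,  0.02646239, -0.00436793]), 'grasp_force': 0.0, 'grip_width': 0.08563065108324065}
```

View pics/top0.png

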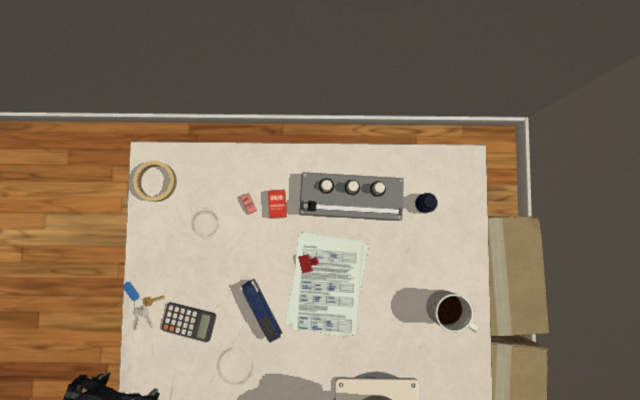

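View pics/side0.png

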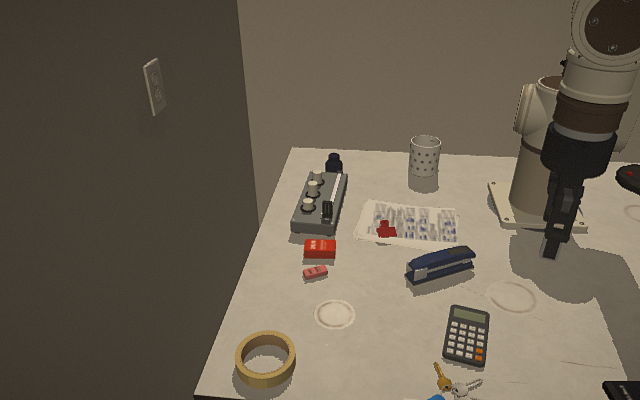

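The top view shows the block with keys at about (326,185), (352,187) and (378,188). The pointer is parked at the left end, (312,206), with the red box and eraser to its left and the ink bottle to the right. Next I'll measure these points in enlarged crops.

```bash
python3 - <<'E'
import cv2,numpy as np
a=cv2.imread("pics/top0.png")[165:225,290:415]; b=cv2.imread("pics/side0.png")[145:245,280:360]
cv2.imwrite("pics/ct.png",cv2.resize(a,None,fx=6,fy=6,interpolation=cv2.INTER_CUBIC))
cv2.imwrite("pics/cs.png",cv2.resize(b,None,fx=6,fy=6,interpolation=cv2.INTER_CUBIC))
E
```

```text
(no output)
```

View pics/ct.png

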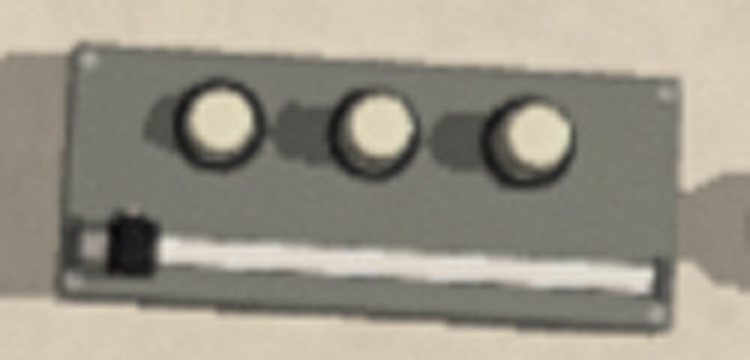

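View pics/cs.png

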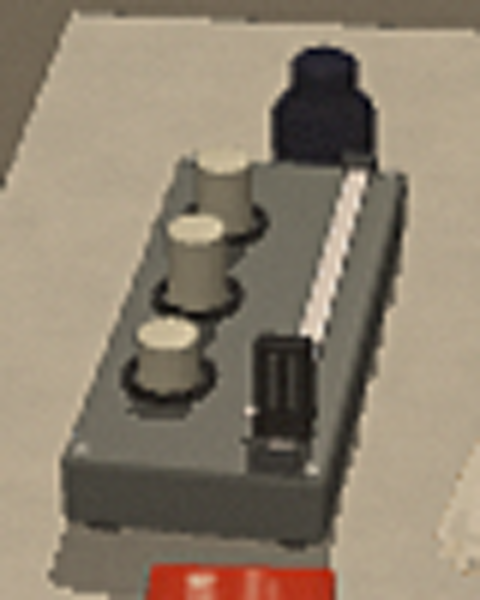

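```bash
cat >h.py <<'E'
from workcell import bot
import numpy as np
from scipy.spatial.transform import Rotation as R
T=bot.camera("top");S=bot.camera("side")
def ray(c,p):
    M=c["cam_to_world"];d=np.linalg.inv(c["mtx"])@[p[0],p[1],1];d=M[:3,:3]@(d*[1,-1,-1]);return M[:3,3],d/np.linalg.norm(d)
def plane(c,p,z):
    o,d=ray(c,p);return o+d*(z-o[2])/d[2]
def tri(p,q):
    o1,d1=ray(T,p);o2,d2=ray(S,q);s=np.linalg.lstsq(np.c_[d1,-d2],o2-o1,rcond=None)[0]
    a=o1+d1*s[0];b=o2+d2*s[1];return (a+b)/2,np.linalg.norm(a-b)
t=lambda u,v:((u+.5)/6-.5+290,(v+.5)/6-.5+165)
s=lambda u,v:((u+.5)/6-.5+280,(v+.5)/6-.5+145)
E
python3 - <<'E'
from h import *
np.set_printoptions(precision=4,suppress=True)
c=np.array([plane(T,t(*p),.036) for p in[(78,45),(680,79),(668,330),(60,297)]]);o=c.mean(0)
y=c[0]+c[3]-c[1]-c[2];yaw=np.arctan2(-y[0],y[1]);print(c[:,:2].tolist(),o,"yaw",yaw,np.linalg.norm(y)/2)
cs=np.array([plane(S,s(*p),.036) for p in[(66,462),(330,475),(404,178),(184,160)]]);print("side deck",cs.mean(0))
Rz=R.from_euler("z",yaw)
for k,(a,b) in enumerate([((222,120),(169,333)),((382,126),(197,229)),((540,134),(224,161))]):
    print(k+1,o+Rz.apply([.02,.06-.06*k,0]),tri(t(*a),s(*b)))
print("rings",[plane(T,t(*p),.038) for p in[(219,125),(374,134),(529,142)]])
print("ptr",o+Rz.apply([-.03,.1,.026]),plane(T,t(132,242),.078))
q=R.from_quat(bot.get_obs()["tool_rot"]);print(q.as_matrix())
E
```

```text
[[0.5694629145082749, 0.17727532009275346], [0.5584366772002554, -0.057487982143242716], [0.4605836844474, -0.05209293727900152], [0.470984075759191, 0.1830591040691391]] [0.5149 0.0627 0.036 ] yaw -0.04556522419987184 0.23520179131429284
side deck [0.5159 0.0642 0.036 ]
1 [0.5376 0.1217 0.036 ] (array([0.5387, 0.1216, 0.0577]), np.float64(0.0014673147779315603))
2 [0.5348 0.0618 0.036 ] (array([0.5359, 0.0616, 0.0689]), np.float64(0.0018493571562091394))
3 [0.5321 0.0018 0.036 ] (array([0.5333, 0.0018, 0.067 ]), np.float64(0.0011586183758415377))
rings [array([0.5384, 0.1221, 0.038 ]), array([0.5354, 0.0619, 0.038 ]), array([0.5329, 0.0017, 0.038 ])]
ptr [0.4895 0.164  0.062 ] [0.4895 0.1553 0.078 ]
[[-0.9539  0.3001 -0.0004]
 [ 0.3001  0.9539 -0.0012]
 [ 0.     -0.0013 -1.    ]]
```

```bash
cat >g.py <<'E'
import sys,json
from workcell import bot
import numpy as np
from scipy.spatial.transform import Rotation as R
# usage: g.py x y z  -> normalised tool-frame shift and turn to world target (tool down, y along tester y)
o=bot.get_obs();q=R.from_quat(o["tool_rot"])
yaw=-0.0456;yv=np.array([-np.sin(yaw),np.cos(yaw),0]);zv=np.array([0,0,-1.]);xv=np.cross(yv,zv)
tgt=R.from_matrix(np.c_[xv,yv,zv])
print(o["clock"],o["eef_pos"].round(4),"shift",(q.inv().apply(np.array(list(map(float,sys.argv[1:4])))-o["eef_pos"])/.5).round(4),"turn",((q.inv()*tgt).as_rotvec()/np.pi).round(4))
E
python3 g.py .538 .122 .25; python3 g.py .538 .122 .13
```

```text
0.2 [0.1499 0.4766 0.2557] shift [-0.9532 -0.4436  0.012 ] turn [-0.0004 -0.0001 -0.0825]
0.2 [0.1499 0.4766 0.2557] shift [-0.9532 -0.4433  0.252 ] turn [-0.0004 -0.0001 -0.0825]
```

```bash
python3 -m pendant '[-0.953,-0.4436,0.012,0,0,-0.0825,0, -0.953,-0.4436,0.012,0,0,-0.0825,0, -0.953,-0.4436,0.012,0,0,-0.0825,0, -0.953,-0.4436,0.012,0,0,-0.0825,0, -0.953,-0.4436,0.012,0,0,-0.0825,0, -0.953,-0.4436,0.012,0,0,-0.0825,0, -0.953,-0.4436,0.012,0,0,-0.0825,0, -0.953,-0.4436,0.012,0,0,-0.0825,0, -0.953,-0.4436,0.012,0,0,-0.0825,0, -0.953,-0.4436,0.012,0,0,-0.0825,0]'; python3 g.py .538 .122 .105
```

```text
clock: 1.03
eef_pos: [0.4522, 0.2001, 0.2516]
tool_rot: [0.023, 1.0, 0.0, 0.0]
ft_force: [-1.0, 0.5, 0.6]
grip_width: -0.0001
grasp_force: 0.0
1.0333 [0.4522 0.2001 0.2516] shift [-0.1785 -0.1483  0.2932] turn [ 0.0001  0.     -0.0001]
```

```bash
python3 -m pendant '[-0.1785,-0.1483,0.1,0,0,0,0, -0.1785,-0.1483,0.1,0,0,0,0, -0.1785,-0.1483,0.1,0,0,0,0, -0.1785,-0.1483,0.1,0,0,0,0, -0.1785,-0.1483,0.2,0,0,0,0, -0.1785,-0.1483,0.28,0,0,0,0, -0.1785,-0.1483,0.28,0,0,0,0, -0.1785,-0.1483,0.28,0,0,0,0, -0.1785,-0.1483,0.28,0,0,0,0, -0.1785,-0.1483,0.28,0,0,0,0]'; python3 g.py .538 .1218 .09; python3 - <<'E'
import sys;sys.path.insert(0,".")
from h import *
import cv2
a=T["pixels"][150:230,280:420,::-1];b=S["pixels"][110:250,250:390,::-1]
cv2.imwrite("pics/c1.png",np.hstack([cv2.resize(a,(420,240)),cv2.resize(b,(240,240))]) if 0 else cv2.resize(b,None,fx=4,fy=4,interpolation=cv2.INTER_CUBIC))
E
```

```text
clock: 1.87
eef_pos: [0.5386, 0.1246, 0.1143]
tool_rot: [0.022, 1.0, 0.001, 0.002]
ft_force: [0.4, -0.1, -0.5]
grip_width: 0.0002
grasp_force: 0.0
1.8667 [0.5386 0.1246 0.1143] shift [ 0.0012 -0.0057  0.0487] turn [0.0004 0.0014 0.0002]
```

View pics/c1.png

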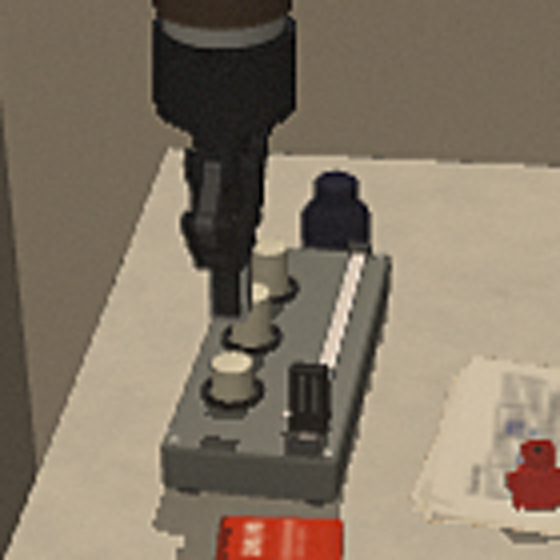

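The closed fingertips are over key 1, with the tip at crop (232,315) and the key top at (234,362). I'll go down close to it and then step slowly.

```bash
python3 -m pendant '[0.001,-0.0056,0.02,0,0,0,0, 0.001,-0.0056,0.03,0,0,0,0, 0.001,-0.0056,0.04,0,0,0,0, 0.001,-0.0056,0.046,0,0,0,0, 0.001,-0.0056,0.046,0,0,0,0, 0.001,-0.0056,0.046,0,0,0,0, 0.001,-0.0056,0.046,0,0,0,0, 0.001,-0.0056,0.046,0,0,0,0, 0.001,-0.0056,0.046,0,0,0,0, 0.001,-0.0056,0.046,0,0,0,0]'; python3 g.py .538 .1218 .083
```

```text
clock: 2.8
eef_pos: [0.5365, 0.121, 0.0889]
tool_rot: [0.023, 1.0, 0.0, 0.0]
ft_force: [-0.2, -1.1, 0.1]
grip_width: 0.0001
grasp_force: 0.0
2.8 [0.5365 0.121  0.0889] shift [-0.003   0.0017  0.0117] turn [0.     0.0001 0.    ]
```

```bash
python3 -m pendant '[-0.003,0.0017,0.004,0,0,0,0, -0.003,0.0017,0.006,0,0,0,0, -0.003,0.0017,0.006,0,0,0,0, -0.003,0.0017,0.006,0,0,0,0, -0.003,0.0017,0.006,0,0,0,0, -0.003,0.0017,0.006,0,0,0,0, -0.003,0.0017,0.006,0,0,0,0, -0.003,0.0017,0.006,0,0,0,0, -0.003,0.0017,0.006,0,0,0,0, -0.003,0.0017,0.006,0,0,0,0]'
for i in 1; do python3 -m pendant '[0,0,0.001,0,0,0,0, 0,0,0.002,0,0,0,0, 0,0,0.003,0,0,0,0, 0,0,0.003,0,0,0,0, 0,0,0.003,0,0,0,0, 0,0,0.003,0,0,0,0, 0,0,0.003,0,0,0,0, 0,0,0.003,0,0,0,0, 0,0,0.003,0,0,0,0, 0,0,0.003,0,0,0,0]'; done
```

```text
clock: 3.63
eef_pos: [0.5378, 0.1218, 0.0857]
tool_rot: [0.023, 1.0, 0.0, 0.0]
ft_force: [0.3, 0.3, -0.4]
grip_width: -0.0001
grasp_force: 0.0
clock: 4.47
eef_pos: [0.5378, 0.1218, 0.0842]
tool_rot: [0.023, 1.0, -0.0, 0.0]
ft_force: [-0.1, 0.4, 0.4]
grip_width: -0.0001
grasp_force: 0.0
```

```bash
python3 -m pendant '[0,0,0.001,0,0,0,0, 0,0,0.002,0,0,0,0, 0,0,0.003,0,0,0,0, 0,0,0.003,0,0,0,0, 0,0,0.003,0,0,0,0, 0,0,0.003,0,0,0,0, 0,0,0.003,0,0,0,0, 0,0,0.003,0,0,0,0, 0,0,0.003,0,0,0,0, 0,0,0.003,0,0,0,0]'
```

```text
clock: 5.3
eef_pos: [0.5378, 0.1218, 0.0827]
tool_rot: [0.023, 1.0, 0.0, -0.0]
ft_force: [0.5, -0.1, -1.1]
grip_width: -0.0004
grasp_force: 0.0
```

```bash
python3 -m pendant '[0,0,0.001,0,0,0,0, 0,0,0.002,0,0,0,0, 0,0,0.002,0,0,0,0, 0,0,0.002,0,0,0,0, 0,0,0.002,0,0,0,0, 0,0,0.002,0,0,0,0, 0,0,0.002,0,0,0,0, 0,0,0.002,0,0,0,0, 0,0,0.002,0,0,0,0, 0,0,0.002,0,0,0,0]'|grep -E "pos|force"
python3 -m pendant '[0,0,0.001,0,0,0,0, 0,0,0.002,0,0,0,0, 0,0,0.002,0,0,0,0, 0,0,0.002,0,0,0,0, 0,0,0.002,0,0,0,0, 0,0,0.002,0,0,0,0, 0,0,0.002,0,0,0,0, 0,0,0.002,0,0,0,0, 0,0,0.002,0,0,0,0, 0,0,0.002,0,0,0,0]'|grep -E "pos|force"
```

```text
eef_pos: [0.5378, 0.1218, 0.0817]
ft_force: [-1.3, 0.1, 1.9]
grasp_force: 1.1
eef_pos: [0.5378, 0.1218, 0.0807]
ft_force: [-1.0, 0.5, 3.1]
grasp_force: 1.5
```

```bash
python3 -m pendant '[0,0,0.001,0,0,0,0, 0,0,0.002,0,0,0,0, 0,0,0.002,0,0,0,0, 0,0,0.002,0,0,0,0, 0,0,0.002,0,0,0,0, 0,0,0.002,0,0,0,0, 0,0,0.002,0,0,0,0, 0,0,0.002,0,0,0,0, 0,0,0.002,0,0,0,0, 0,0,0.002,0,0,0,0]'|grep -E "pos|force"
python3 -m pendant '[0,0,0.001,0,0,0,0, 0,0,0.002,0,0,0,0, 0,0,0.002,0,0,0,0, 0,0,0.002,0,0,0,0, 0,0,0.002,0,0,0,0, 0,0,0.002,0,0,0,0, 0,0,0.002,0,0,0,0, 0,0,0.002,0,0,0,0, 0,0,0.002,0,0,0,0, 0,0,0.002,0,0,0,0]'|grep -E "pos|force"
```

```text
eef_pos: [0.5377, 0.1218, 0.0796]
ft_force: [-2.6, 0.7, 2.5]
grasp_force: 1.5
eef_pos: [0.5378, 0.1218, 0.0787]
ft_force: [-1.6, 0.5, 2.8]
grasp_force: 1.2
```

```bash
python3 -m pendant '[0,0,0.001,0,0,0,0, 0,0,0.002,0,0,0,0, 0,0,0.003,0,0,0,0, 0,0,0.003,0,0,0,0, 0,0,0.003,0,0,0,0, 0,0,0.003,0,0,0,0, 0,0,0.003,0,0,0,0, 0,0,0.003,0,0,0,0, 0,0,0.003,0,0,0,0, 0,0,0.003,0,0,0,0]'|grep -E "pos|force"
python3 -m pendant '[0,0,0.001,0,0,0,0, 0,0,0.002,0,0,0,0, 0,0,0.002,0,0,0,0, 0,0,0.002,0,0,0,0, 0,0,0.002,0,0,0,0, 0,0,0.002,0,0,0,0, 0,0,0.002,0,0,0,0, 0,0,0.002,0,0,0,0, 0,0,0.002,0,0,0,0, 0,0,0.002,0,0,0,0]'|grep -E "pos|force"
```

```text
eef_pos: [0.5379, 0.1217, 0.0772]
ft_force: [-1.1, 1.2, 0.1]
grasp_force: 0.7
eef_pos: [0.5379, 0.1218, 0.0762]
ft_force: [0.2, -0.7, 0.5]
grasp_force: 0.5
```

Key 1 clicked: it peaked at about 3 N, then dropped to about 0.5 N at 6.4 mm, so it's a light key. Next I'll lift off and move over key 2.

```bash
python3 -m pendant '[0,0,-0.02,0,0,0,0, 0,0,-0.07,0,0,0,0, 0,0,-0.07,0,0,0,0, 0,-0.06,-0.07,0,0,0,0, 0,-0.12,-0.07,0,0,0,0, 0,-0.12,-0.055,0,0,0,0, 0,-0.12,-0.042,0,0,0,0, 0,-0.12,-0.042,0,0,0,0, 0,-0.12,-0.042,0,0,0,0, 0,-0.12,-0.042,0,0,0,0]'; python3 g.py .5352 .0617 .095
```

```text
clock: 11.13
eef_pos: [0.5351, 0.0627, 0.0971]
tool_rot: [0.022, 1.0, 0.0, -0.0]
ft_force: [1.2, 0.1, 0.4]
grip_width: -0.0
grasp_force: 0.0
11.1333 [0.5351 0.0627 0.0971] shift [-0.0003 -0.0021  0.0042] turn [ 0.0001 -0.0001  0.0004]
```

```bash
python3 -m pendant '[0,0,0.002,0,0,0,0, 0,0,0.004,0,0,0,0, 0,0,0.004,0,0,0,0, 0,0,0.004,0,0,0,0, 0,0,0.004,0,0,0,0, 0,0,0.004,0,0,0,0, 0,0,0.004,0,0,0,0, 0,0,0.004,0,0,0,0, 0,0,0.004,0,0,0,0, 0,0,0.004,0,0,0,0]'|grep -E "pos|force"
python3 -m pendant '[0,0,0.001,0,0,0,0, 0,0,0.002,0,0,0,0, 0,0,0.002,0,0,0,0, 0,0,0.002,0,0,0,0, 0,0,0.002,0,0,0,0, 0,0,0.002,0,0,0,0, 0,0,0.002,0,0,0,0, 0,0,0.002,0,0,0,0, 0,0,0.002,0,0,0,0, 0,0,0.002,0,0,0,0]'|grep -E "pos|force"
python3 -m pendant '[0,0,0.001,0,0,0,0, 0,0,0.002,0,0,0,0, 0,0,0.002,0,0,0,0, 0,0,0.002,0,0,0,0, 0,0,0.002,0,0,0,0, 0,0,0.002,0,0,0,0, 0,0,0.002,0,0,0,0, 0,0,0.002,0,0,0,0, 0,0,0.002,0,0,0,0, 0,0,0.002,0,0,0,0]'|grep -E "pos|force"
```

```text
eef_pos: [0.5351, 0.0618, 0.0952]
ft_force: [-0.8, -0.8, -0.5]
grasp_force: 0.0
eef_pos: [0.5351, 0.0618, 0.0942]
ft_force: [0.7, -0.2, 0.7]
grasp_force: 0.0
eef_pos: [0.5351, 0.0619, 0.0933]
ft_force: [-1.8, 0.1, 5.5]
grasp_force: 2.6
```

```bash
python3 -m pendant '[0,0,0.001,0,0,0,0, 0,0,0.002,0,0,0,0, 0,0,0.002,0,0,0,0, 0,0,0.002,0,0,0,0, 0,0,0.002,0,0,0,0, 0,0,0.002,0,0,0,0, 0,0,0.002,0,0,0,0, 0,0,0.002,0,0,0,0, 0,0,0.002,0,0,0,0, 0,0,0.002,0,0,0,0]'|grep -E "pos|force"
python3 -m pendant '[0,0,0.001,0,0,0,0, 0,0,0.002,0,0,0,0, 0,0,0.002,0,0,0,0, 0,0,0.002,0,0,0,0, 0,0,0.002,0,0,0,0, 0,0,0.002,0,0,0,0, 0,0,0.002,0,0,0,0, 0,0,0.002,0,0,0,0, 0,0,0.002,0,0,0,0, 0,0,0.002,0,0,0,0]'|grep -E "pos|force"
python3 -m pendant '[0,0,0.001,0,0,0,0, 0,0,0.002,0,0,0,0, 0,0,0.003,0,0,0,0, 0,0,0.003,0,0,0,0, 0,0,0.003,0,0,0,0, 0,0,0.003,0,0,0,0, 0,0,0.003,0,0,0,0, 0,0,0.003,0,0,0,0, 0,0,0.003,0,0,0,0, 0,0,0.003,0,0,0,0]'|grep -E "pos|force"
```

```text
eef_pos: [0.535, 0.0619, 0.0925]
ft_force: [-3.4, -0.8, 6.8]
grasp_force: 3.2
eef_pos: [0.5349, 0.0619, 0.0915]
ft_force: [-3.2, 0.2, 7.3]
grasp_force: 3.3
eef_pos: [0.5348, 0.0619, 0.0895]
ft_force: [-3.7, 0.5, 4.4]
grasp_force: 2.3
```

```bash
python3 -m pendant '[0,0,0.001,0,0,0,0, 0,0,0.002,0,0,0,0, 0,0,0.003,0,0,0,0, 0,0,0.003,0,0,0,0, 0,0,0.003,0,0,0,0, 0,0,0.003,0,0,0,0, 0,0,0.003,0,0,0,0, 0,0,0.003,0,0,0,0, 0,0,0.003,0,0,0,0, 0,0,0.003,0,0,0,0]'|grep -E "pos|force"
```

```text
eef_pos: [0.5351, 0.0618, 0.0882]
ft_force: [-2.6, 0.4, 3.7]
grasp_force: 1.5
```

```bash
python3 -m pendant '[0,0,0.001,0,0,0,0, 0,0,0.0016,0,0,0,0, 0,0,0.0016,0,0,0,0, 0,0,0.0016,0,0,0,0, 0,0,0.0016,0,0,0,0, 0,0,0.0016,0,0,0,0, 0,0,0.0016,0,0,0,0, 0,0,0.0016,0,0,0,0, 0,0,0.0016,0,0,0,0, 0,0,0.0016,0,0,0,0]'|grep -E "pos|force"
python3 -m pendant '[0,0,-0.02,0,0,0,0, 0,0,-0.05,0,0,0,0, 0,0,-0.05,0,0,0,0, 0,-0.06,-0.05,0,0,0,0, 0,-0.12,-0.05,0,0,0,0, 0,-0.12,-0.03,0,0,0,0, 0,-0.12,-0.016,0,0,0,0, 0,-0.12,-0.016,0,0,0,0, 0,-0.12,-0.016,0,0,0,0, 0,-0.12,-0.016,0,0,0,0]'; python3 g.py .5325 .0018 .093
```

```text
eef_pos: [0.5352, 0.0618, 0.0874]
ft_force: [-2.3, 0.5, 2.4]
grasp_force: 1.4
clock: 18.63
eef_pos: [0.5323, 0.0028, 0.0951]
tool_rot: [0.022, 1.0, 0.0, -0.0]
ft_force: [0.2, 0.3, -0.6]
grip_width: -0.0
grasp_force: 0.0
18.6333 [0.5323 0.0028 0.0951] shift [-0.0004 -0.0019  0.0042] turn [ 0.0001 -0.0002  0.0004]
```

Key 2 peaked at about 7.3 N and clicked. On to key 3.

```bash
python3 -m pendant '[0,0,0.002,0,0,0,0, 0,0,0.004,0,0,0,0, 0,0,0.004,0,0,0,0, 0,0,0.004,0,0,0,0, 0,0,0.004,0,0,0,0, 0,0,0.004,0,0,0,0, 0,0,0.004,0,0,0,0, 0,0,0.004,0,0,0,0, 0,0,0.004,0,0,0,0, 0,0,0.004,0,0,0,0]'|grep -E "pos|force"
python3 -m pendant '[0,0,0.001,0,0,0,0, 0,0,0.002,0,0,0,0, 0,0,0.002,0,0,0,0, 0,0,0.002,0,0,0,0, 0,0,0.002,0,0,0,0, 0,0,0.002,0,0,0,0, 0,0,0.002,0,0,0,0, 0,0,0.002,0,0,0,0, 0,0,0.002,0,0,0,0, 0,0,0.002,0,0,0,0]'|grep -E "pos|force"
python3 -m pendant '[0,0,0.001,0,0,0,0, 0,0,0.002,0,0,0,0, 0,0,0.002,0,0,0,0, 0,0,0.002,0,0,0,0, 0,0,0.002,0,0,0,0, 0,0,0.002,0,0,0,0, 0,0,0.002,0,0,0,0, 0,0,0.002,0,0,0,0, 0,0,0.002,0,0,0,0, 0,0,0.002,0,0,0,0]'|grep -E "pos|force"
```

```text
eef_pos: [0.5323, 0.0019, 0.0934]
ft_force: [-0.4, 0.3, -0.7]
grasp_force: 0.0
eef_pos: [0.5324, 0.0019, 0.0924]
ft_force: [-0.7, -0.5, 1.5]
grasp_force: 1.1
eef_pos: [0.5323, 0.0019, 0.0913]
ft_force: [-1.1, 0.4, 3.2]
grasp_force: 1.7
```

```bash
python3 -m pendant '[0,0,0.001,0,0,0,0, 0,0,0.002,0,0,0,0, 0,0,0.002,0,0,0,0, 0,0,0.002,0,0,0,0, 0,0,0.002,0,0,0,0, 0,0,0.002,0,0,0,0, 0,0,0.002,0,0,0,0, 0,0,0.002,0,0,0,0, 0,0,0.002,0,0,0,0, 0,0,0.002,0,0,0,0]'|grep -E "pos|force"
python3 -m pendant '[0,0,0.001,0,0,0,0, 0,0,0.002,0,0,0,0, 0,0,0.003,0,0,0,0, 0,0,0.003,0,0,0,0, 0,0,0.003,0,0,0,0, 0,0,0.003,0,0,0,0, 0,0,0.003,0,0,0,0, 0,0,0.003,0,0,0,0, 0,0,0.003,0,0,0,0, 0,0,0.003,0,0,0,0]'|grep -E "pos|force"
python3 -m pendant '[0,0,0.001,0,0,0,0, 0,0,0.002,0,0,0,0, 0,0,0.004,0,0,0,0, 0,0,0.005,0,0,0,0, 0,0,0.005,0,0,0,0, 0,0,0.005,0,0,0,0, 0,0,0.005,0,0,0,0, 0,0,0.005,0,0,0,0, 0,0,0.005,0,0,0,0, 0,0,0.005,0,0,0,0]'|grep -E "pos|force"
```

```text
eef_pos: [0.5323, 0.0019, 0.0903]
ft_force: [-1.8, -0.4, 4.0]
grasp_force: 1.8
eef_pos: [0.5322, 0.0019, 0.0888]
ft_force: [-1.5, 0.2, 2.8]
grasp_force: 1.4
eef_pos: [0.5325, 0.002, 0.0865]
ft_force: [-1.2, 0.7, 0.8]
grasp_force: 0.6
```

Key 3 peaked at about 4 N, so key 2 is the stiff one. I'll lift off and move over the pointer with the fingers half open.

```bash
python3 -m pendant '[0,0,-0.03,0,0,0,0, 0,0,-0.08,0,0,0,0, 0,0,-0.08,0,0,0,0, 0.05,0.07,-0.09,0,0,0,0.5, 0.1,0.14,-0.09,0,0,0,0.5, 0.1,0.21,-0.09,0,0,0,0.5, 0.1,0.28,-0.09,0,0,0,0.5, 0.1,0.303,-0.08,0,0,0,0.5, 0.1,0.303,-0.08,0,0,0,0.5, 0.1,0.303,-0.08,0,0,0,0.5]'; python3 g.py .4892 .1555 .077
python3 - <<'E'
from h import *
import cv2
a=T["pixels"][160:230,285:420,::-1];b=S["pixels"][120:250,260:370,::-1]
cv2.imwrite("pics/c2.png",np.hstack([cv2.resize(b,(440,520)),cv2.copyMakeBorder(cv2.resize(a,(337,175)),0,345,0,0,cv2.BORDER_CONSTANT)]))
E
```

```text
clock: 24.47
eef_pos: [0.4888, 0.1557, 0.1257]
tool_rot: [0.022, 1.0, -0.001, -0.001]
ft_force: [0.4, 0.6, -0.0]
grip_width: 0.0428
grasp_force: 0.0
24.4667 [0.4888 0.1557 0.1257] shift [-0.0008 -0.0002  0.0973] turn [-0.0004 -0.0003  0.0005]
```

View pics/c2.png

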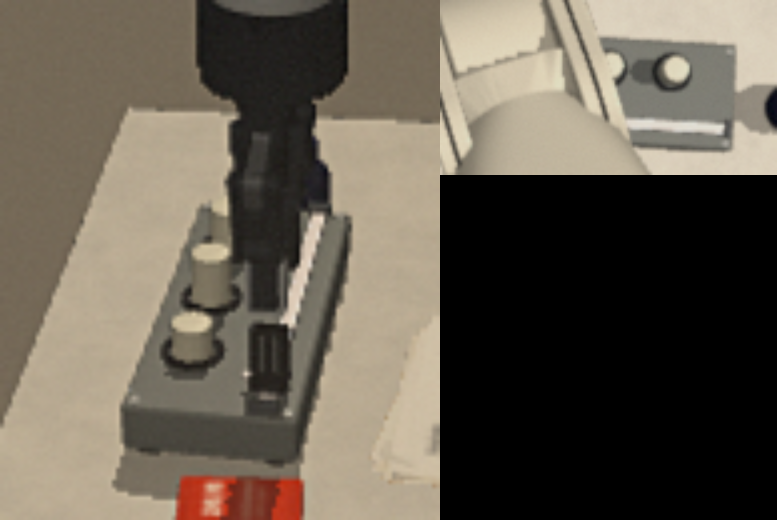

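The fingers, at about (265,285), line up with the tab at (268,355) in the side view. Time to descend and grip.

```bash
python3 -m pendant '[0,0,0.04,0,0,0,0.5, 0,0,0.07,0,0,0,0.5, 0,0,0.085,0,0,0,0.5, 0,0,0.095,0,0,0,0.5, 0,0,0.095,0,0,0,0.5, 0,0,0.095,0,0,0,0.5, 0,0,0.095,0,0,0,0.3, 0,0,0.095,0,0,0,0.2, 0,0,0.095,0,0,0,0.15, 0,0,0.095,0,0,0,0]'
python3 -m pendant '[0,0,0,0,0,0,0, 0,0,0,0,0,0,0, 0,0,0,0,0,0,0, 0,0,0,0,0,0,0, 0,0,0,0,0,0,0, 0,0,0,0,0,0,0, 0,0,0,0,0,0,0, 0,0,0,0,0,0,0, 0,0,0,0,0,0,0, 0,0,0,0,0,0,0]'; python3 g.py .4854 .0640 .078;  python3 g.py .4896 .1639 .078
```

```text
clock: 25.4
eef_pos: [0.4898, 0.1555, 0.0797]
tool_rot: [0.023, 1.0, 0.0, 0.001]
ft_force: [-0.3, -0.5, 2.0]
grip_width: 0.0087
grasp_force: 58.6
clock: 26.23
eef_pos: [0.4898, 0.1556, 0.0797]
tool_rot: [0.023, 1.0, 0.0, 0.001]
ft_force: [-0.0, -1.1, 6.7]
grip_width: 0.0086
grasp_force: 59.1
26.2333 [0.4898 0.1556 0.0797] shift [ 0.0005 -0.1833  0.0033] turn [ 0.      0.0005 -0.    ]
26.2333 [0.4898 0.1556 0.0797] shift [0.0012 0.0167 0.0034] turn [ 0.      0.0005 -0.    ]
```

```bash
python3 -m pendant '[0,0,-0.003,0,0,0,0, 0,-0.02,-0.003,0,0,0,0, 0,-0.05,-0.003,0,0,0,0, 0,-0.085,-0.003,0,0,0,0, 0,-0.12,-0.003,0,0,0,0, 0,-0.15,-0.003,0,0,0,0, 0,-0.17,-0.003,0,0,0,0, 0,-0.183,-0.003,0,0,0,0, 0,-0.183,-0.003,0,0,0,0, 0,-0.183,-0.003,0,0,0,0]'; python3 g.py .4854 .0640 .078
```

```text
clock: 27.07
eef_pos: [0.4852, 0.0634, 0.0798]
tool_rot: [0.023, 1.0, -0.001, -0.0]
ft_force: [5.6, -1.6, -9.8]
grip_width: 0.0087
grasp_force: 58.9
27.0667 [0.4852 0.0634 0.0798] shift [-0.0003  0.0013  0.0036] turn [-0.0005 -0.     -0.0003]
```

```bash
python3 -m pendant '[0,0.001,0.002,0,0,0,0, 0,0.001,0.002,0,0,0,0, 0,0.001,0.002,0,0,0,0, 0,0.001,0.002,0,0,0,0.4, 0,0.001,0.002,0,0,0,0.4, 0,0.001,0.002,0,0,0,0.4, 0,0.001,0.002,0,0,0,0.4, 0,0.001,0.002,0,0,0,0.4, 0,0.001,-0.04,0,0,0,0.4, 0,0.001,-0.12,0,0,0,0.4]'; python3 g.py .22 .40 .25
```

```text
clock: 27.9
eef_pos: [0.4812, 0.0642, 0.1367]
tool_rot: [0.023, 1.0, -0.001, -0.005]
ft_force: [1.1, -0.3, -0.5]
grip_width: 0.034
grasp_force: 0.0
27.9 [0.4812 0.0642 0.1367] shift [ 0.5548  0.6468 -0.2216] turn [-0.0006 -0.0035  0.    ]
```

```bash
python3 -m pendant '[0,0,-0.08,0,0,0,0.4, 0.05,0.06,-0.15,0,0,0,0.4, 0.1,0.12,-0.2,0,0,0,0.4, 0.55,0.64,-0.22,0,0,0,0.4, 0.55,0.64,-0.22,0,0,0,0.4, 0.55,0.64,-0.22,0,0,0,0.4, 0.55,0.64,-0.22,0,0,0,0.4, 0.55,0.64,-0.22,0,0,0,0.4, 0.55,0.64,-0.22,0,0,0,0.4, 0.55,0.64,-0.22,0,0,0,0.4]'
python3 - <<'E'
from h import *
import cv2
a=T["pixels"][165:225,290:415,::-1]
cv2.imwrite("pics/c3.png",cv2.resize(a,None,fx=6,fy=6,interpolation=cv2.INTER_CUBIC))
cv2.imwrite("pics/top3.png",T["pixels"][:,:,::-1])
E
```

```text
clock: 28.73
eef_pos: [0.2636, 0.3467, 0.2474]
tool_rot: [0.023, 1.0, 0.0, 0.0]
ft_force: [0.4, 0.4, -0.3]
grip_width: 0.0342
grasp_force: 0.0
```

View pics/c3.png

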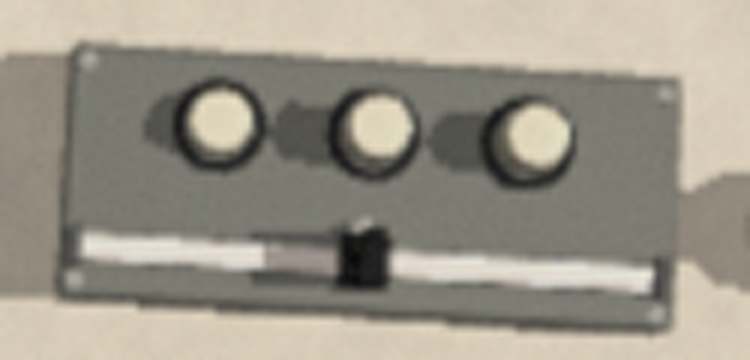

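```bash
python3 - <<'E'
from h import *
import cv2
g=cv2.cvtColor(cv2.imread("pics/c3.png"),cv2.COLOR_BGR2HSV)[:,:,2]
for r in range(214,296,8): 
    x=np.where(g[r,300:420]<60)[0]+300; print(r,(x.min(),x.max()) if len(x) else None,g[r,330:400:6].tolist())
ny=lambda p,z:plane(T,t(*p),z)[:2]
yaw=-.0456
def ty(P,z):  # tester y of a top-view crop pixel at height z, origin = mean of rings
    rc=np.mean([ny(p,.0385) for p in[(219,125),(374,134),(529,142)]],0)
    d=ny(P,z)-rc;return 1e3*(d@[-np.sin(yaw),np.cos(yaw)]),1e3*(d@[np.cos(yaw),np.sin(yaw)])
rr=[ny(p,.0385) for p in[(219,125),(529,142)]];e=rr[0]-rr[1];print("yaw rings",np.arctan2(-e[0],e[1]),np.linalg.norm(e))
a,b=[ny(p,.04) for p in[(80,246),(655,279)]];e=a-b;print("yaw rail",np.arctan2(-e[0],e[1]))
print("nose .045",ty((364,222),.045),"tabtop",ty((364,260),.078),"foot",ty((364,258),.047))
E
```

```text
214 None [124, 125, 125, 124, 124, 128, 133, 127, 126, 127, 126, 124]
222 None [124, 119, 108, 113, 135, 158, 169, 140, 118, 120, 123, 124]
230 (np.int64(371), np.int64(380)) [96, 83, 73, 86, 129, 129, 85, 54, 51, 72, 112, 129]
238 (np.int64(339), np.int64(386)) [82, 70, 38, 22, 30, 28, 23, 28, 29, 45, 85, 117]
246 (np.int64(340), np.int64(387)) [103, 82, 39, 18, 26, 26, 28, 34, 32, 36, 77, 126]
254 (np.int64(341), np.int64(384)) [150, 110, 45, 16, 15, 21, 28, 33, 34, 58, 128, 188]
262 (np.int64(341), np.int64(383)) [156, 112, 50, 19, 11, 20, 32, 33, 33, 64, 154, 222]
270 (np.int64(341), np.int64(383)) [149, 112, 45, 24, 25, 28, 34, 35, 32, 62, 144, 209]
278 (np.int64(337), np.int64(386)) [92, 61, 25, 18, 14, 24, 32, 31, 30, 46, 99, 141]
286 (np.int64(340), np.int64(382)) [92, 70, 54, 49, 42, 38, 41, 41, 45, 68, 108, 124]
294 None [120, 116, 114, 113, 113, 111, 112, 112, 111, 115, 122, 127]
yaw rings -0.04513347512390337 0.12044142245341664
yaw rail -0.04741794538200189
nose .045 (np.float64(2.7178339368785562), np.float64(-35.13294408574392)) tabtop (np.float64(4.6429161369158995), np.float64(-52.13623974484803)) foot (np.float64(2.208436618254195), np.float64(-49.13669739230249))
```

The pointer is near key 2: its blob is centred at about (363,258), the nose at about (365,222) and the ring at (374,134). It looks about 2 mm short, so I'll cross-check in the side view.

```bash
python3 - <<'E'
from h import *
import cv2
b=S["pixels"][145:245,280:360,::-1]
cv2.imwrite("pics/s3.png",cv2.resize(b,None,fx=6,fy=6,interpolation=cv2.INTER_CUBIC))
W=lambda p,z:plane(T,t(*p),z)[:2].round(4)
print("foot R",W((388,262),.047),"foot L",W((338,258),.047),"nose",W((365,222),.045),"init foot",W((133,242),.047))
E
```

```text
foot R [0.4851 0.0572] foot L [0.4864 0.0763] nose [0.5005 0.0659] init foot [0.4918 0.155 ]
```

View pics/s3.png

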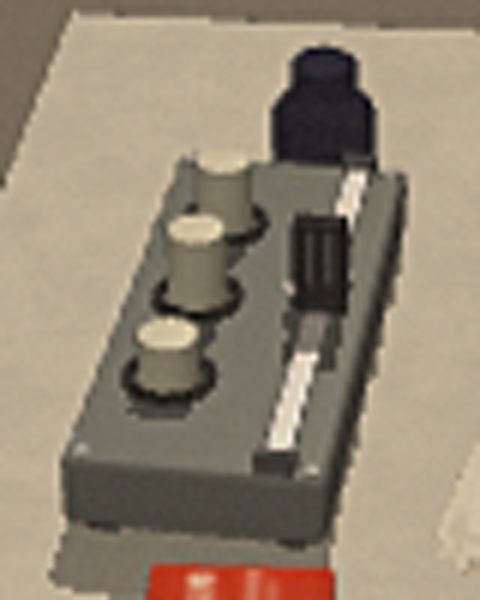

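```bash
python3 - <<'E'
from h import *
Y=np.array([.0456,.999]);rc=plane(S,s(198,294),.0385)[:2]
for n,p,z in[("tabtop",(320,217),.078),("tabtop_nearedge",(320,219),.078),("nose42",(289,287),.042),("nose45",(289,287),.045),("nose50",(289,287),.05),("footbase near",(322,311),.047)]:
    P=plane(S,s(*p),z)[:2];print(n,P.round(4),1e3*(P-rc)@Y)
print(rc,tri(t(365,222),s(289,287)))
E
```

```text
tabtop [0.4878 0.0627] -0.7111560787038306
tabtop_nearedge [0.4877 0.0643] 0.8418170005625102
nose42 [0.5007 0.0576] -5.189787489005946
nose45 [0.5001 0.0625] -0.3156705841511419
nose50 [0.4992 0.0707] 7.807857590606672
footbase near [0.4849 0.0824] 18.857780853379072
[0.53707097 0.06116174] (array([0.50005958, 0.06602534, 0.04714864]), np.float64(0.0006216533754404955))
```

```bash
python3 - <<'E'
from h import *
import cv2
for f,r0,c0 in[("ct",range(210,280,8),90),("c3",range(222,292,8),318)]:
    g=cv2.cvtColor(cv2.imread(f"pics/{f}.png"),cv2.COLOR_BGR2HSV)[:,:,2]
    for r in r0: print(f,r,g[r,c0:c0+90:4].tolist())
a=cv2.cvtColor(cv2.imread("pics/top0.png"),6).astype(np.float32);b=cv2.cvtColor(cv2.imread("pics/top3.png"),6).astype(np.float32)
# shift of pointer by template match, subpixel on 6x upsample
A=cv2.imread("pics/ct.png",0)[205:280,98:168];B=cv2.imread("pics/c3.png",0)[200:310,310:420]
m=cv2.matchTemplate(B,A,cv2.TM_CCOEFF_NORMED);_,v,_,l=cv2.minMaxLoc(m);d=np.array([l[0]+310-98,l[1]+200-205]);print(v,d)
p=np.array([132,244]);print(plane(T,t(*p),.055)-plane(T,t(*(p+d)),.055))
E
```

```text
ct 210 [123, 123, 125, 124, 119, 114, 100, 92, 96, 113, 132, 141, 128, 114, 117, 122, 125, 123, 121, 120, 121, 122, 122]
ct 218 [113, 114, 113, 113, 101, 80, 62, 47, 38, 43, 54, 58, 50, 55, 76, 95, 109, 112, 119, 123, 121, 122, 123]
ct 226 [89, 86, 84, 83, 65, 35, 19, 17, 20, 26, 28, 27, 28, 26, 22, 30, 51, 74, 105, 124, 121, 119, 118]
ct 234 [130, 128, 130, 127, 95, 44, 14, 10, 24, 29, 31, 34, 33, 29, 26, 28, 47, 80, 125, 151, 145, 144, 140]
ct 242 [161, 159, 157, 151, 110, 51, 21, 18, 24, 31, 33, 29, 33, 32, 26, 37, 79, 129, 191, 227, 221, 220, 210]
ct 250 [160, 157, 151, 132, 87, 39, 20, 21, 26, 31, 34, 33, 34, 35, 37, 52, 94, 149, 205, 233, 227, 225, 224]
ct 258 [118, 122, 123, 109, 73, 32, 17, 23, 32, 33, 35, 37, 36, 33, 31, 46, 90, 140, 192, 220, 214, 214, 213]
ct 266 [85, 86, 85, 75, 50, 24, 17, 20, 22, 26, 29, 27, 27, 27, 27, 38, 63, 92, 118, 132, 131, 127, 124]
ct 274 [84, 84, 85, 80, 68, 55, 57, 60, 55, 46, 42, 46, 48, 48, 48, 61, 86, 111, 121, 121, 119, 120, 122]
c3 222 [126, 126, 126, 124, 120, 116, 108, 109, 121, 135, 152, 163, 169, 154, 126, 118, 119, 121, 123, 124, 124
[... 240 characters left out ...]
106, 103, 103, 91, 70, 39, 19, 20, 26, 29, 24, 28, 33, 34, 32, 34, 44, 77, 115, 134, 140, 138]
c3 254 [154, 153, 151, 150, 128, 88, 45, 18, 18, 15, 18, 27, 28, 30, 35, 34, 48, 76, 128, 177, 195, 203, 200]
c3 262 [154, 156, 157, 156, 131, 88, 50, 23, 17, 11, 16, 26, 32, 34, 34, 33, 50, 88, 154, 211, 227, 232, 228]
c3 270 [133, 137, 144, 149, 129, 89, 45, 22, 28, 25, 25, 32, 34, 35, 36, 32, 48, 85, 144, 197, 216, 222, 220]
c3 278 [86, 87, 90, 92, 75, 46, 25, 18, 18, 14, 18, 29, 32, 31, 31, 30, 39, 59, 99, 134, 146, 158, 166]
c3 286 [108, 108, 103, 92, 76, 63, 54, 49, 48, 42, 38, 40, 41, 42, 42, 45, 59, 80, 108, 125, 122, 122, 122]
0.9564239382743835 [232  14]
[0.00445269 0.08830845 0.        ]
```

Top-view edges and the nose both put the pointer about 2.6 mm short. I'll nudge it with the open fingers, pushing with one finger's inner face, so that letting go can't drag it.

```bash
python3 g.py .4856 .0665 .14; python3 - <<'E'
from workcell import bot
print(bot.get_obs()["eef_pos"])
E
```

```text
29.2333 [0.2664 0.3445 0.2469] shift [-0.465  -0.5339  0.2139] turn [-0.0001 -0.     -0.001 ]
[0.2663773  0.34446181 0.24687992]
```

```bash
python3 -m pendant '[-0.465,-0.534,0,0,0,0,0.4, -0.465,-0.534,0,0,0,0,0.4, -0.465,-0.534,0,0,0,0,0.4, -0.465,-0.534,0,0,0,0,0.4, -0.465,-0.534,0,0,0,0,0.4, -0.465,-0.534,0,0,0,0,0.4, -0.465,-0.534,0,0,0,0,0.4, -0.465,-0.534,0,0,0,0,0.4, -0.465,-0.534,0.1,0,0,0,0.4, -0.465,-0.534,0.2,0,0,0,0.4]'; python3 g.py .4856 .0665 .12
```

```text
clock: 30.07
eef_pos: [0.4899, 0.0655, 0.1688]
tool_rot: [0.027, 1.0, 0.0, 0.005]
ft_force: [0.1, 1.0, 0.0]
grip_width: 0.0342
grasp_force: 0.0
30.0667 [0.4899 0.0655 0.1688] shift [0.0096 0.0015 0.0976] turn [ 0.0003  0.0033 -0.0025]
```

```bash
python3 -m pendant '[0,0,0.04,0,0,0,0.4, 0,0,0.05,0,0,0,0.4, 0,0,0.05,0,0,0,0.4, 0,0,0.05,0,0,0,0.4, 0,0,0.05,0,0,0,0.4, 0,0,0.05,0,0,0,0.4, 0,0,0.05,0,0,0,0.4, 0,0,0.05,0,0,0,0.4, 0,0,0.05,0,0,0,0.4, 0,0,0.05,0,0,0,0.4]'|grep pos; python3 g.py .4856 .0665 .079;python3 g.py .4856 .0521 .079
```

```text
eef_pos: [0.4846, 0.0697, 0.1423]
30.9 [0.4846 0.0697 0.1423] shift [-0.0021 -0.0062  0.1266] turn [0.     0.0002 0.0001]
30.9 [0.4846 0.0697 0.1423] shift [-0.0034 -0.035   0.1266] turn [0.     0.0002 0.0001]
```

```bash
python3 -m pendant '[-0.002,-0.006,0.04,0,0,0,0.4, -0.002,-0.006,0.08,0,0,0,0.4, -0.002,-0.006,0.11,0,0,0,0.4, -0.002,-0.006,0.125,0,0,0,0.4, -0.002,-0.006,0.125,0,0,0,0.4, -0.002,-0.006,0.125,0,0,0,0.4, -0.002,-0.006,0.125,0,0,0,0.4, -0.002,-0.006,0.125,0,0,0,0.4, -0.002,-0.006,0.125,0,0,0,0.4, -0.002,-0.006,0.125,0,0,0,0.4]'; python3 g.py .4856 .0535 .079
```

```text
clock: 31.73
eef_pos: [0.4859, 0.0665, 0.0801]
tool_rot: [0.023, 1.0, 0.0, 0.001]
ft_force: [0.1, 0.5, -0.0]
grip_width: 0.0343
grasp_force: 0.0
31.7333 [0.4859 0.0665 0.0801] shift [-0.0005 -0.026   0.0023] turn [0.0001 0.0005 0.    ]
```

```bash
python3 -m pendant '[0,-0.01,0,0,0,0,0.4, 0,-0.018,0,0,0,0,0.4, 0,-0.022,0,0,0,0,0.4, 0,-0.025,0,0,0,0,0.4, 0,-0.027,0,0,0,0,0.4, 0,-0.0288,0,0,0,0,0.4, 0,-0.0288,0,0,0,0,0.4, 0,-0.0288,0,0,0,0,0.4, 0,-0.0288,0,0,0,0,0.4, 0,-0.0288,0,0,0,0,0.4]'
python3 -m pendant '[0,0.01,0,0,0,0,0.4, 0,0.024,0,0,0,0,0.4, 0,0.024,0,0,0,0,0.4, 0,0.024,-0.03,0,0,0,0.4, 0,0.024,-0.1,0,0,0,0.4, 0,0.024,-0.2,0,0,0,0.4, 0,0.024,-0.28,0,0,0,0.4, 0,0.024,-0.32,0,0,0,0.4, 0,0.024,-0.32,0,0,0,0.4, 0,0.024,-0.32,0,0,0,0.4]'|grep pos; python3 g.py .25 .37 .25
```

```text
clock: 32.57
eef_pos: [0.4847, 0.0521, 0.0794]
tool_rot: [0.023, 1.0, -0.0, -0.0]
ft_force: [-0.3, 1.2, 0.1]
grip_width: 0.0341
grasp_force: 0.3
eef_pos: [0.4865, 0.0644, 0.2415]
33.4 [0.4865 0.0644 0.2415] shift [ 0.5001  0.5893 -0.0192] turn [0.0002 0.0016 0.0001]
```

Contact was made at about 1.2 N. Now I'll retreat and measure again.

```bash
python3 -m pendant '[0.5,0.59,-0.02,0,0,0,0.4, 0.5,0.59,-0.02,0,0,0,0.4, 0.5,0.59,-0.02,0,0,0,0.4, 0.5,0.59,-0.02,0,0,0,0.4, 0.5,0.59,-0.02,0,0,0,0.4, 0.5,0.59,-0.02,0,0,0,0.4, 0.5,0.59,-0.02,0,0,0,0.4, 0.5,0.59,-0.02,0,0,0,0.4, 0.5,0.59,-0.02,0,0,0,0.4, 0.5,0.59,-0.02,0,0,0,0.4]'
python3 - <<'E'
from h import *
import cv2
a=T["pixels"][165:225,290:415,::-1]
c=cv2.resize(a,None,fx=6,fy=6,interpolation=cv2.INTER_CUBIC);cv2.imwrite("pics/c4.png",c)
cv2.imwrite("pics/s4.png",S["pixels"][:,:,::-1])
g=cv2.cvtColor(c,cv2.COLOR_BGR2HSV)[:,:,2]
for r in (222,246,254,262,270,278): print(r,g[r,330:410:4].tolist())
for r in (254,262,270):
    L,Rr=330,400
    row=g[r].astype(int);L=next(x for x in range(355,320,-1) if row[x]>85);Rr=next(x for x in range(370,420) if row[x]>115)
    P=[plane(T,t(x,r),.047)[:2].round(4) for x in(L,Rr)];print(L,Rr,P,np.mean(P,0),"target y",.0618+.0456*(.5355-np.mean(P,0)[0]))
E
```

```text
clock: 34.23
eef_pos: [0.2451, 0.373, 0.2477]
tool_rot: [0.02, 1.0, -0.0, -0.001]
ft_force: [-0.2, -0.1, 0.8]
grip_width: 0.0339
grasp_force: 0.0
222 [125, 121, 117, 104, 98, 105, 120, 133, 138, 159, 161, 138, 123, 117, 119, 124, 126, 122, 124, 124]
246 [100, 100, 96, 54, 20, 23, 23, 22, 20, 27, 33, 32, 32, 32, 35, 60, 101, 133, 140, 136]
254 [153, 147, 132, 76, 28, 22, 18, 19, 21, 27, 33, 34, 33, 35, 44, 85, 147, 195, 206, 197]
262 [155, 140, 113, 64, 25, 24, 19, 18, 22, 30, 37, 36, 32, 39, 58, 109, 176, 222, 233, 228]
270 [150, 141, 118, 69, 28, 22, 23, 25, 22, 29, 35, 34, 35, 44, 63, 114, 175, 211, 223, 221]
278 [91, 81, 67, 38, 20, 23, 18, 13, 17, 25, 31, 29, 27, 31, 43, 74, 114, 142, 158, 165]
341 393 [array([0.488 , 0.0752]), array([0.4882, 0.0553])] [0.4881  0.06525] target y 0.06396144
340 391 [array([0.4849, 0.0756]), array([0.4851, 0.056 ])] [0.485  0.0658] target y 0.0641028
340 391 [array([0.4818, 0.0756]), array([0.482, 0.056])] [0.4819 0.0658] target y 0.06424416
```

View pics/c4.png

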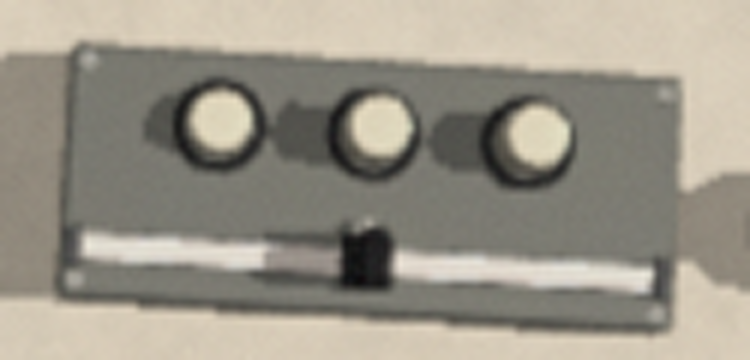

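The pointer is at (366,258) and still reads about 1.2 mm towards the parking end. There's time for one more fine nudge.

```bash
python3 g.py .4856 .0645 .2
```

```text
34.3333 [0.2467 0.3712 0.2475] shift [-0.5022 -0.5934  0.0958] turn [-0.0009 -0.0006  0.0018]
```

```bash
python3 -m pendant '[-0.502,-0.593,0,0,0,0,0.4, -0.502,-0.593,0,0,0,0,0.4, -0.502,-0.593,0,0,0,0,0.4, -0.502,-0.593,0,0,0,0,0.4, -0.502,-0.593,0,0,0,0,0.4, -0.502,-0.593,0,0,0,0,0.4, -0.502,-0.593,0,0,0,0,0.4, -0.502,-0.593,0,0,0,0,0.4, -0.502,-0.593,0,0,0,0,0.4, -0.502,-0.593,0.09,0,0,0,0.4]' | grep pos
python3 -m pendant '[0,0,0.05,0,0,0,0.4, 0,0,0.1,0,0,0,0.4, 0,0,0.12,0,0,0,0.4, 0,0,0.12,0,0,0,0.4, 0,0,0.12,0,0,0,0.4, 0,0,0.12,0,0,0,0.4, 0,0,0.12,0,0,0,0.4, 0,0,0.12,0,0,0,0.4, 0,0,0.12,0,0,0,0.4, 0,0,0.12,0,0,0,0.4]'|grep pos; python3 g.py .4856 .0645 .0795
```

```text
eef_pos: [0.4928, 0.0584, 0.2147]
eef_pos: [0.4857, 0.0639, 0.1503]
36.0 [0.4857 0.0639 0.1503] shift [0.0005 0.0011 0.1416] turn [0.0001 0.0005 0.0001]
```

```bash
python3 -m pendant '[0,0.001,0.05,0,0,0,0.4, 0,0.001,0.1,0,0,0,0.4, 0,0.001,0.13,0,0,0,0.4, 0,0.001,0.141,0,0,0,0.4, 0,0.001,0.141,0,0,0,0.4, 0,0.001,0.141,0,0,0,0.4, 0,0.001,0.141,0,0,0,0.4, 0,0.001,0.141,0,0,0,0.4, 0,0.001,0.141,0,0,0,0.4, 0,0.001,0.141,0,0,0,0.4]'|grep pos; python3 g.py .4850 .0510 .0795
```

```text
eef_pos: [0.4859, 0.0642, 0.0798]
36.8333 [0.4859 0.0642 0.0798] shift [ 0.0005 -0.0265  0.0005] turn [0.0001 0.0005 0.    ]
```

```bash
python3 -m pendant '[0,-0.01,0,0,0,0,0.4, 0,-0.018,0,0,0,0,0.4, 0,-0.022,0,0,0,0,0.4, 0,-0.024,0,0,0,0,0.4, 0,-0.0255,0,0,0,0,0.4, 0,-0.0265,0,0,0,0,0.4, 0,-0.0265,0,0,0,0,0.4, 0,-0.0265,0,0,0,0,0.4, 0,-0.0265,0,0,0,0,0.4, 0,-0.0265,0,0,0,0,0.4]'
python3 -m pendant '[0,0.01,0,0,0,0,0.4, 0,0.024,0,0,0,0,0.4, 0,0.024,0,0,0,0,0.4, 0,0.024,-0.03,0,0,0,0.4, 0,0.024,-0.1,0,0,0,0.4, 0,0.024,-0.2,0,0,0,0.4, 0,0.024,-0.28,0,0,0,0.4, 0,0.024,-0.32,0,0,0,0.4, 0,0.024,-0.32,0,0,0,0.4, 0,0.024,-0.32,0,0,0,0.4]'|grep pos
python3 -m pendant '[0.5,0.59,-0.02,0,0,0,0.4, 0.5,0.59,-0.02,0,0,0,0.4, 0.5,0.59,-0.02,0,0,0,0.4, 0.5,0.59,-0.02,0,0,0,0.4, 0.5,0.59,-0.02,0,0,0,0.4, 0.5,0.59,-0.02,0,0,0,0.4, 0.5,0.59,-0.02,0,0,0,0.4, 0.5,0.59,-0.02,0,0,0,0.4, 0.5,0.59,-0.02,0,0,0,0.4, 0.5,0.59,-0.02,0,0,0,0.4]'|grep pos
python3 - <<'E'
from h import *
import cv2
c=cv2.resize(T["pixels"][165:225,290:415,::-1],None,fx=6,fy=6,interpolation=cv2.INTER_CUBIC)
g=cv2.cvtColor(c,cv2.COLOR_BGR2HSV)[:,:,2].astype(int)
for r in (254,262,270):
    row=g[r];L=next(x for x in range(355,320,-1) if row[x]>85);Rr=next(x for x in range(370,420) if row[x]>115)
    P=[plane(T,t(x,r),.047)[:2] for x in(L,Rr)];m=np.mean(P,0);print(L,Rr,m.round(4),"target y",.0618+.0456*(.5355-m[0]))
print("nose",g[222,340:400:4].tolist())
E
```

```text
clock: 37.67
eef_pos: [0.4847, 0.051, 0.079]
tool_rot: [0.023, 1.0, -0.0, -0.0]
ft_force: [0.3, 0.2, 0.8]
grip_width: 0.0342
grasp_force: 0.5
eef_pos: [0.4865, 0.0633, 0.241]
eef_pos: [0.2451, 0.3719, 0.2472]
342 394 [0.4881 0.0648] target y 0.06396216987551596
342 392 [0.485  0.0652] target y 0.0641025018414891
342 393 [0.4819 0.065 ] target y 0.06424249657147729
nose [119, 116, 106, 106, 119, 126, 138, 153, 155, 142, 124, 118, 120, 125, 126]
```

The pointer is within about 1 mm of the middle key, released, and the arm is clear of everything.

```bash
python3 -c "
from workcell import bot
print(bot.job_done())"
```

```text
the job is handed in; nothing more can be done
None
```

I pressed the three keys in order until each clicked, at peaks of about 3.1, 7.3 and 4.0 N, so the middle key is the stiff one; the pointer is released within about 1 mm of opposite it by the camera, and the job is handed in at about 39 s.

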